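# Find the deep channel in a pantry shelf board with a sprung depth gauge

## Task

Three aluminium channels for sliding panels are let into the white pantry shelf board; they look alike, but the slot of one is deeper than the other two. Take the depth gauge out of its stand and find it: holding the gauge upright, feel for a slot with its sprung pin, press down gently until the base sits flat on the board, and read how far the pin is pushed up. Leave the gauge standing upright and flat on the board with its pin in the deepest slot, let go of it, and leave the jar, the bottle and the canister where they stand.

Things in the scene. Friction and masses are not known exactly. Their poses are not given: they have to be found in the camera images.
- board: White shelf board fixed on the counter, 160 (x) x 220 (y) x 32 (z) mm; origin at the centre of its underside. Three recesses 15 mm wide run along its x from -60 to +60 mm, at its y = +60, 0, -60 mm. In each lies a fixed aluminium channel, top 0.5 mm below the board's, with a slot 7 mm wide, 120 mm long. One slot is 18 mm deep, two 10 mm; which one varies. Over 30 N from the gauge mars the board.
- recess_left (a point): Centre of the recess at the board's y = +60 mm, level with the board's top; axes as the board's (x along the recess). The channel in it is parallel to it but has side play: the middle of its 7 mm slot lies anywhere from 3 mm to one side of this point to 3 mm to the other (in y), so it must be felt for or seen.
- recess_middle (a point): The same for the recess at the board's y = 0.
- recess_right (a point): The same for the recess at the board's y = -60 mm.
- stand: Fixed wooden stand of the gauge, 100 (x) x 80 (y) x 40 (z) mm, origin at the centre of its underside. The gauge starts standing on its top, at its centre, turned as the stand is, its pin hanging free in a 15 mm square hole 34 mm deep; lift it straight up by at least 35 mm.
- gauge_grip (a point): Centre of the gauge's square dark steel column, where to grip it. The gauge (0.45 kg) is an upside-down T: base plate 36 (x) x 60 (y) x 10 (z) mm, on it a column 26 x 26 mm, 44 mm high. This point is 32 mm above the underside of the base, 22 mm below the column's top; x along the base's 36 mm side, z up. The base bridges a recess whichever way it is turned.
- gauge_base (a point): Centre of the underside of the gauge's base plate, on the pin's axis; flat on the board it is at the board's top.
- probe_tip (a point): Round lower tip of the gauge's steel pin (5 mm thick, on the gauge's axis). Unpressed it stands 26 mm below the underside of the base.
- probe_top (a point): Upper end of the pin (6 mm thick here), out of the column's top by 2 mm when unpressed, 10 mm with the base flat over the 18 mm slot, 18 mm over a 10 mm slot. A black band 10 to 14 mm below this end shows wholly above the column only over a 10 mm slot.
- probe (a joint): How far the pin is pushed up into the gauge, m: 0 unpressed to 0.026. With the base flat: 0.008 in the deep slot, 0.016 in the others. Spring with friction: pushing it up takes 7.5 to 9 N; the gauge's weight gives 4.5 N, so 3 to 5 N must be pressed on the gauge. Once seated it stays down by its own weight when let go. Unloaded (lifted off, or slid over a slot) the pin springs out.
- jar_mid (a point): Bystander: amber glass jar, 72 mm across, 100 mm high; point at half height.
- sauce_mid (a point): Bystander: red sauce bottle, 52 mm across, 170 mm high; point at half height.
- canister_mid (a point): Bystander: square pale canister with a brown band and a white lid, 94 mm wide, 128 mm high; point at half height.

How it is judged:
By the outcome, as a careful person would: the job done as asked, in the order asked, and still so for the second after the job is handed in, with the robot touching nothing.
It also fails if it takes over 67 s, if anything falls off the work surface, if the arm or the gripper's body presses on something with over 40 N, if the wrist force passes 120 N, or if a joint passes its speed limit or range.

## Robot

A 6-joint arm with a two-finger parallel gripper is mounted at the origin on the work surface. World frame = base frame: x ahead of the robot, y to its left, z up, the work surface at z = 0. Lengths are in m, angles in rad, forces in N, time in s.
With the tool pointing down it reaches from about 0.3 to 0.775 m from the base axis. Payload 14.6 kg.
Tool frame: the origin (TCP) lies midway between the tips of the shut fingers; the grasp point (between the pads) lies 19 mm behind it (r.hold_point_z is the z of the grasp point in the tool frame, in m); z points along the fingers, y is the line along which they close (so a half turn about z gives the same grasp; the last joint's range is limited). The gripper opens to 85 mm and grips with 20 to 120 N. Pads are 22 mm wide; open, the fingers measure 114 mm over their backs; the gripper's body (76 mm by 85 mm) begins 54 mm behind the grasp point. The pads swing forward as they close: fully open they stand 13 mm farther back than shut.
Start: joints at [1.256, 0.3, 1.521, -0, 1.321, -0.067], TCP at [0.135, 0.533, 0.231] pointing down, gripper open.
Joint ranges: [-3.03, 3.03], [-0.79, 2.21], [0.23, 2.52], [-1.04, 4.18], [0, 3.07], [-2.55, 2.55]. Speed limits (rad/s): [2.22, 2.22, 2.57, 3.14, 3.14, 3.14].

## Interface

Orientations are given as a rotation vector (axis times angle).
In Python, from bench import r gives the robot as it stands.
- The arm moves only by the tool step_arm, never from a script. Its argument "moves" is a list of rows, each an object of numbers: "tx", "ty", "tz": the shift along the world's x, y, z in m; "yaw": the turn about the world's z in rad; "gripper": the closure in counts, from 0 (fully open) to 255 (shut). In form: [{"tx": .., "ty": .., "tz": .., "yaw": .., "gripper": ..}, ...]. A call has 1 to 10 rows; each row shifts and turns the commanded pose from where the row before left it; what a row does not reach is not made up. A row lasts 1/12 s, in which the tool goes at most 41.7 mm and 7.16 degrees, less where a joint would pass 70% of its speed; a pose out of reach is approached as far as the arm can. A call with a gripper value outside its range is refused whole. The fingers move at their own pace and stop on an object; the grip force is fixed at half the most. Time passes only in rows, so rows that do not move let the fingers close. It gives the time, the measured TCP pose, the force, the opening and the grip force at its end, in the units of the state.
- r.get_state(): the state, without advancing time (a new reading comes with each control period).
- r.get_image(name): name is "scene" or "top" or "wrist"; returns (picture, depth): 384x512x3 uint8, red, green, blue; 384x512 float32, m along the optical axis (not along the pixel's ray), 0 where there is no reading.
- r.camera_info(name): a dict with "intrinsics" (3x3 intrinsics, pixels), "extrinsics" (4x4, takes a point from world to camera coordinates). Camera axes: x right, y down, z forward; pixel columns grow to the right and rows downward; lengths in m; the calibration is good to about 2 mm. A picture is of the moment at which its call begins: read the wrist's pose just before it. camera_info takes no time and is no camera call; for the wrist camera it gives the pose at the moment of the call.
- r.finish_job(): hands the job in; it is judged then, once.
Trained networks look in the newest picture that a camera, given by its name, has taken for a name from the list of things; names that differ only in an ending like _2 or _b are one class to them, and where a whole thing is asked for, a point or a joint stands for the part that bears it (a point fixed in the world has none). Each returns a list of dicts, best first, with "conf" (0 to 1); they miss things now and then, are a little off and sometimes report something else, mostly with a low value. They report only what shows in the picture. A call takes as long as a camera call.
- r.regions_of(camera, label): "pixels" (384x512 bool, what is visible of it).
- r.mark_of(camera, label): "location" ([x, y, z] in m, in world coordinates, good to about 4 mm: a listed point, or the origin of a listed thing).
The state is a dict: "t": time; "q": joint angles; "joint_vel": joint speeds; "tau": joint torques, N m; "tool_pos": TCP position; "ee_rot": TCP orientation; "force": force on the tool from outside, world axes, zero at the start; "ft_torque": the same for the moment, N m; "width": opening from 0.0 (shut) to 1.0 (fully open); "gripper_force": force on a finger pad.
Only numpy, scipy, OpenCV 4.12 (cv2) and the standard library are available. Lean on these libraries where they do the work, as an engineer would, in place of code of your own. Each camera call takes 0.05 s, during which the arm holds its last target. There are 200 camera calls.

## Working session

There is one attempt and no reset: what is moved stays moved. The work goes in short steps, Python scripts to look and compute and a tool call to move; the robot and the scene stay as the last step left them, time stands still between calls to the robot, and variables do not carry over. Pictures are saved under pics/ and viewed, at most 10 in all, crops included, and the job is handed in when it is done.

Besides the shell and the picture viewer there is one more tool, called after "Call:" by a JSON object that holds its "name" and its "arguments", one argument or row to a line. step_arm: Moves the arm, as the interface text tells. Its arguments: {"type":"object","properties":{"moves":{"type":"array"}},"required":["moves"]}

```bash
mkdir -p pics; ls
cat > h.py <<'E'
import numpy as np, cv2
from bench import r
def marks(cam,names):
    for n in names:
        for d in r.mark_of(cam,n)[:2]: print(cam,n,round(float(d["conf"]),2),np.round(d["location"],4))
def save(cam,name):
    p,d=r.get_image(cam); cv2.imwrite("pics/"+name,p[:,:,::-1]); return p,d
def world(cam,u,v,z):
    c=r.camera_info(cam); K=np.array(c["intrinsics"]);T=np.array(c["extrinsics"])
    R,t=T[:3,:3],T[:3,3]; o=-R.T@t; d=R.T@np.linalg.inv(K)@[u,v,1]; return o+d*(z-o[2])/d[2]
def pix(cam,X):
    c=r.camera_info(cam); K=np.array(c["intrinsics"]);T=np.array(c["extrinsics"])
    p=K@(T[:3,:3]@np.array(X)+T[:3,3]); return p[:2]/p[2]
E
python3 - <<'E'
from h import *
s=r.get_state(); print(s)
a,_=save("scene","a.png"); marks("scene",["gauge_grip","recess_left","recess_middle","recess_right","stand","board"])
b,_=save("top","b.png"); marks("top",["gauge_grip","recess_left","recess_middle","recess_right","stand","board","probe_top","jar_mid","sauce_mid","canister_mid"])
cv2.imwrite("pics/ab.png",cv2.resize(np.hstack([a,b]),(800,300))[:,:,::-1])
E
```

```text
pics
{'t': 0.0, 'q': array([ 1.25641745e+00,  3.00473405e-01,  1.52157690e+00, -1.39246270e-05,
        1.32069694e+00, -6.65976341e-02]), 'joint_vel': array([ 0.00047144, -0.00049569, -0.00027132,  0.00275475,  0.00069664,
       -0.00141755]), 'tau': array([ 2.33725354e-03, -5.43503058e+01, -3.61795020e+01,  3.69052850e-05,
        4.00644320e-03,  1.14711161e-04]), 'tool_pos': array([0.13482264, 0.53298097, 0.23072182]), 'ee_rot': array([-3.88188135e-01, -3.11730988e+00,  1.78472193e-03]), 'force': array([-0.85823506, -0.8461788 ,  0.27512849]), 'ft_torque': array([ 0.03993228, -0.01272186,  0.0288559 ]), 'gripper_force': 0.0, 'width': 0.9995528600273573}
scene gauge_grip 0.8 [ 0.4898 -0.2558  0.0745]
scene recess_middle 0.62 [0.5478 0.1252 0.0279]
scene recess_middle 0.44 [ 0.6653 -0.3466  0.0801]
scene recess_right 0.7 [0.5477 0.066  0.0369]
scene stand 0.7 [ 0.4905 -0.2481  0.0005]
scene board 0.71 [ 5.467e-01  1.262e-01 -2.000e-04]
top gauge_grip 0.87 [ 0.4878 -0.2523  0.0679]
top recess_left 0.66 [0.546  0.192  0.0325]
top recess_middle 0.81 [0.5433 0.1267 0.0295]
top recess_right 0.77 [0.5452 0.0653 0.0299]
top recess_right 0.46 [0.544  0.1265 0.0273]
top stand 0.71 [ 0.4809 -0.2481  0.0013]
top stand 0.32 [0.5441 0.0673 0.0333]
top board 0.59 [0.5437 0.1216 0.0043]
top jar_mid 0.67 [ 0.7085 -0.1142  0.0487]
top sauce_mid 0.65 [ 0.6658 -0.35    0.0844]
top canister_mid 0.75 [0.5511 0.4141 0.0629]
```

View pics/b.png

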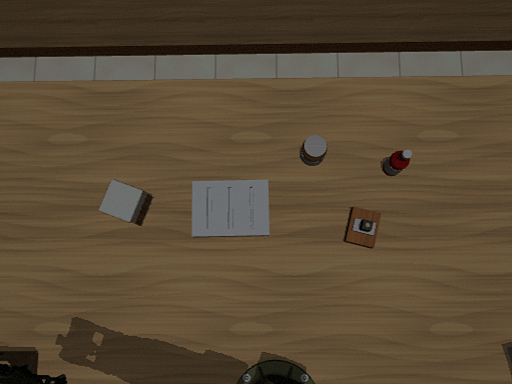

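View pics/a.png

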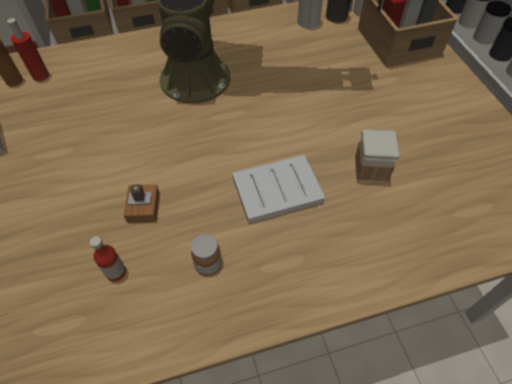

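The views show the gauge on its brown stand at about (366,226) in the top view and (138,193) in the scene view. The board is at about (230,208) in the top view, with three visible slots. I'll set out above the gauge and estimate the stand and board yaw on the way.

Run:
```python
from h import *
r.get_image("top")
for n,z in (("stand",.04),("board",.032),("gauge_grip",.05)):
    g=r.regions_of("top",n)[0]; m=g["pixels"].astype(np.uint8)
    c=max(cv2.findContours(m,0,2)[0],key=cv2.contourArea)[:,0]
    w=np.array([world("top",u,v,z)[:2] for u,v in c],np.float32)
    print(n,g["conf"],cv2.minAreaRect(w*1000))
```

```text
stand 0.55 ((487.0912780761719, -245.79554748535156), (87.0147476196289, 105.82113647460938), 75.0014419555664)Traceback (most recent call last):
  File "<stdin>", line 4, in <module>
IndexError: list index out of range
```

Call:
{"name": "step_arm", "arguments": {
  "moves": [
    {"tx": 0.016, "ty": -0.036, "yaw": -0.12, "gripper": 0},
    {"tx": 0.016, "ty": -0.036, "yaw": -0.12, "gripper": 0},
    {"tx": 0.016, "ty": -0.036, "yaw": -0.12, "gripper": 0},
    {"tx": 0.016, "ty": -0.036, "yaw": -0.12, "gripper": 0},
    {"tx": 0.016, "ty": -0.036, "yaw": -0.12, "gripper": 0},
    {"tx": 0.016, "ty": -0.036, "yaw": -0.12, "gripper": 0},
    {"tx": 0.016, "ty": -0.036, "yaw": -0.12, "gripper": 0},
    {"tx": 0.016, "ty": -0.036, "yaw": -0.12, "gripper": 0},
    {"tx": 0.016, "ty": -0.036, "yaw": -0.12, "gripper": 0},
    {"tx": 0.016, "ty": -0.036, "yaw": -0.12, "gripper": 0}
  ]
}}

```text
invalid input at $.moves[0]: expected keys tx, ty, tz, yaw, gripper
```

Call:
{"name": "step_arm", "arguments": {
  "moves": [
    {"tx": 0.016, "ty": -0.036, "tz": 0, "yaw": 0, "gripper": 0},
    {"tx": 0.016, "ty": -0.036, "tz": 0, "yaw": 0, "gripper": 0},
    {"tx": 0.016, "ty": -0.036, "tz": 0, "yaw": 0, "gripper": 0},
    {"tx": 0.016, "ty": -0.036, "tz": 0, "yaw": 0, "gripper": 0},
    {"tx": 0.016, "ty": -0.036, "tz": 0, "yaw": 0, "gripper": 0},
    {"tx": 0.016, "ty": -0.036, "tz": 0, "yaw": 0, "gripper": 0},
    {"tx": 0.016, "ty": -0.036, "tz": 0, "yaw": 0, "gripper": 0},
    {"tx": 0.016, "ty": -0.036, "tz": 0, "yaw": 0, "gripper": 0},
    {"tx": 0.016, "ty": -0.036, "tz": 0, "yaw": 0, "gripper": 0},
    {"tx": 0.016, "ty": -0.036, "tz": 0, "yaw": 0, "gripper": 0}
  ]
}}

```text
t: 1.88
tool_pos: [0.2951, 0.1715, 0.2316]
ee_rot: [0.387, 3.117, 0.001]
force: [0.9, 0.6, -0.5]
width: 1.0
gripper_force: 0.0
```

Call:
{"name": "step_arm", "arguments": {
  "moves": [
    {"tx": 0.018, "ty": -0.036, "tz": 0, "yaw": 0, "gripper": 0},
    {"tx": 0.018, "ty": -0.036, "tz": 0, "yaw": 0, "gripper": 0},
    {"tx": 0.018, "ty": -0.036, "tz": 0, "yaw": 0, "gripper": 0},
    {"tx": 0.018, "ty": -0.036, "tz": 0, "yaw": 0, "gripper": 0},
    {"tx": 0.018, "ty": -0.036, "tz": 0, "yaw": 0, "gripper": 0},
    {"tx": 0.018, "ty": -0.036, "tz": 0, "yaw": 0, "gripper": 0},
    {"tx": 0.018, "ty": -0.036, "tz": 0, "yaw": 0, "gripper": 0},
    {"tx": 0.018, "ty": -0.036, "tz": 0, "yaw": 0, "gripper": 0},
    {"tx": 0.018, "ty": -0.036, "tz": 0, "yaw": 0, "gripper": 0},
    {"tx": 0.018, "ty": -0.036, "tz": 0, "yaw": 0, "gripper": 0}
  ]
}}

```text
t: 2.72
tool_pos: [0.4754, -0.189, 0.2313]
ee_rot: [0.389, 3.117, -0.0]
force: [0.5, 1.4, 0.8]
width: 1.002
gripper_force: 0.0
```

Run:
```python
from h import *
s=r.get_state(); print(s["t"],s["tool_pos"],s["ee_rot"],s["q"])
save("wrist","w1.png"); marks("wrist",["gauge_grip","gauge_base","probe_top","stand"])
for n,z in (("stand",.04),("gauge_grip",.05)):
  for g in r.regions_of("wrist",n)[:1]:
    m=g["pixels"].astype(np.uint8)
    c=max(cv2.findContours(m,0,2)[0],key=cv2.contourArea)[:,0]
    w=np.array([world("wrist",u,v,z)[:2] for u,v in c],np.float32)
    print(n,g["conf"],cv2.minAreaRect(w*1000))
```

```text
2.7167 [ 0.47536713 -0.18897149  0.23126824] [ 3.88834474e-01  3.11714226e+00 -1.04222730e-04] [-4.49996129e-01  2.14071396e-01  1.62879167e+00  3.18815429e-05
  1.29843147e+00 -1.77260170e+00]
wrist gauge_grip 0.78 [ 0.4865 -0.2511  0.0733]
wrist gauge_base 0.73 [ 0.486  -0.2508  0.0402]
wrist probe_top 0.5 [ 0.4874 -0.253   0.0969]
wrist stand 0.84 [ 0.4854 -0.2511 -0.0019]
stand 0.64 ((482.1776123046875, -245.99090576171875), (82.51443481445312, 105.21153259277344), 75.75959014892578)
gauge_grip 0.62 ((490.1982116699219, -248.332763671875), (59.557193756103516, 51.631858825683594), 74.4451904296875)
```

View pics/w1.png

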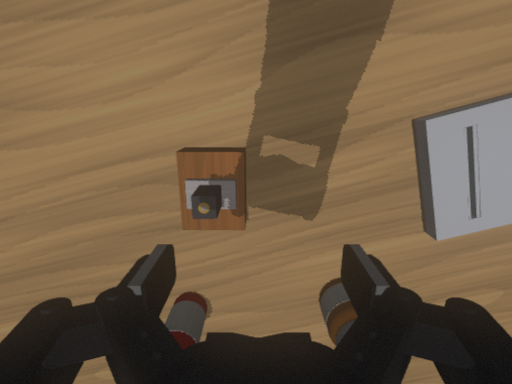

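The wrist view shows the gauge at about (207,200), aligned with the fingers. Next I move above it and descend.

Call:
{"name": "step_arm", "arguments": {
  "moves": [
    {"tx": 0.006, "ty": -0.032, "tz": 0, "yaw": 0, "gripper": 0},
    {"tx": 0.005, "ty": -0.03, "tz": 0, "yaw": 0, "gripper": 0},
    {"tx": 0, "ty": 0, "tz": -0.03, "yaw": 0, "gripper": 0},
    {"tx": 0, "ty": 0, "tz": -0.03, "yaw": 0, "gripper": 0},
    {"tx": 0, "ty": 0, "tz": 0, "yaw": 0, "gripper": 0}
  ]
}}

```text
t: 3.48
tool_pos: [0.484, -0.2471, 0.1666]
ee_rot: [-0.387, -3.111, -0.005]
force: [-1.1, -0.2, -1.2]
width: 1.002
gripper_force: 0.0
```

Run:
```python
from h import *
s=r.get_state(); print(s["t"],s["tool_pos"],s["ee_rot"])
save("wrist","w2.png"); marks("wrist",["gauge_grip","gauge_base","probe_top","stand"])
save("top","t2.png"); marks("top",["gauge_grip","stand"])
```

```text
3.4833 [ 0.48395183 -0.24713275  0.16661247] [-0.3866164  -3.11082832 -0.00479055]
wrist gauge_grip 0.78 [ 0.4858 -0.2473  0.0736]
wrist gauge_base 0.57 [ 0.4851 -0.253   0.0383]
wrist probe_top 0.45 [ 0.4866 -0.2497  0.0979]
wrist stand 0.9 [ 0.4855 -0.253  -0.0023]
top gauge_grip 0.38 [ 0.4849 -0.2528  0.0674]
top stand 0.47 [ 0.4863 -0.2481  0.0042]
```

Call:
{"name": "step_arm", "arguments": {
  "moves": [
    {"tx": 0, "ty": 0, "tz": -0.03, "yaw": 0, "gripper": 0},
    {"tx": 0, "ty": 0, "tz": -0.03, "yaw": 0, "gripper": 0},
    {"tx": 0, "ty": 0, "tz": -0.025, "yaw": 0, "gripper": 0},
    {"tx": 0, "ty": 0, "tz": -0.02, "yaw": 0, "gripper": 0},
    {"tx": 0, "ty": 0, "tz": -0.01, "yaw": 0, "gripper": 0},
    {"tx": 0, "ty": 0, "tz": 0, "yaw": 0, "gripper": 0},
    {"tx": 0, "ty": 0, "tz": 0, "yaw": 0, "gripper": 0},
    {"tx": 0, "ty": 0, "tz": 0, "yaw": 0, "gripper": 0}
  ]
}}

```text
t: 4.55
tool_pos: [0.4866, -0.2492, 0.0578]
ee_rot: [0.388, 3.116, -0.001]
force: [1.1, 0.4, 0.6]
width: 0.999
gripper_force: 0.0
```

Run:
```python
from h import *
s=r.get_state(); print(s["t"],s["tool_pos"],s["ee_rot"],s["force"])
save("wrist","w3.png"); marks("wrist",["gauge_grip","gauge_base","probe_top","stand"])
```

```text
4.55 [ 0.48661415 -0.24919645  0.0578385 ] [ 3.87825461e-01  3.11553213e+00 -1.40642056e-03] [1.10085172 0.35600249 0.55907376]
wrist gauge_grip 0.69 [ 0.4862 -0.2532 -0.0065]
wrist gauge_grip 0.68 [ 0.4844 -0.2496  0.073 ]
wrist gauge_base 0.82 [ 0.4858 -0.2511  0.0383]
wrist probe_top 0.68 [ 0.4891 -0.2496  0.0988]
wrist stand 0.71 [ 0.486  -0.2495 -0.0048]
```

View pics/w3.png

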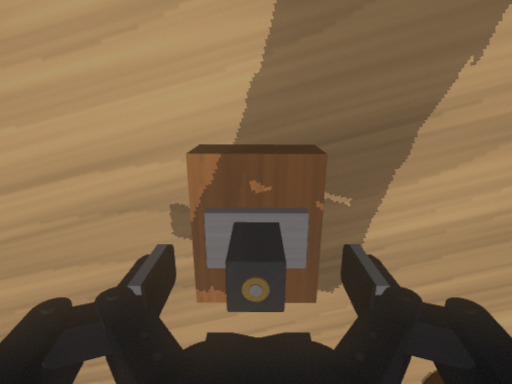

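The gauge column is centred between the open fingers, with the pin top at (256,289). I'll close and lift.

Call:
{"name": "step_arm", "arguments": {
  "moves": [
    {"tx": 0, "ty": 0, "tz": -0.003, "yaw": 0, "gripper": 255},
    {"tx": 0, "ty": 0, "tz": 0, "yaw": 0, "gripper": 255},
    {"tx": 0, "ty": 0, "tz": 0, "yaw": 0, "gripper": 255},
    {"tx": 0, "ty": 0, "tz": 0, "yaw": 0, "gripper": 255},
    {"tx": 0, "ty": 0, "tz": 0, "yaw": 0, "gripper": 255},
    {"tx": 0, "ty": 0, "tz": 0, "yaw": 0, "gripper": 255},
    {"tx": 0, "ty": 0, "tz": 0, "yaw": 0, "gripper": 255},
    {"tx": 0, "ty": 0, "tz": 0, "yaw": 0, "gripper": 255}
  ]
}}

```text
t: 5.47
tool_pos: [0.4861, -0.2489, 0.0535]
ee_rot: [0.388, 3.117, -0.0]
force: [-0.2, -0.3, 2.6]
width: 0.296
gripper_force: 60.0
```

Call:
{"name": "step_arm", "arguments": {
  "moves": [
    {"tx": 0, "ty": 0, "tz": 0.01, "yaw": 0, "gripper": 255},
    {"tx": 0, "ty": 0, "tz": 0.02, "yaw": 0, "gripper": 255},
    {"tx": 0, "ty": 0, "tz": 0.02, "yaw": 0, "gripper": 255},
    {"tx": 0, "ty": 0, "tz": 0.025, "yaw": 0, "gripper": 255},
    {"tx": 0, "ty": 0, "tz": 0.025, "yaw": 0, "gripper": 255},
    {"tx": 0, "ty": 0, "tz": 0, "yaw": 0, "gripper": 255},
    {"tx": 0, "ty": 0, "tz": 0, "yaw": 0, "gripper": 255}
  ]
}}

```text
t: 6.05
tool_pos: [0.486, -0.2488, 0.154]
ee_rot: [0.388, 3.116, -0.001]
force: [0.2, -0.0, -5.3]
width: 0.296
gripper_force: 59.6
```

Run:
```python
from h import *
s=r.get_state(); print(s["t"],s["tool_pos"],s["ee_rot"],s["force"],s["width"],s["gripper_force"])
p,d=save("top","t3.png"); marks("top",["recess_left","recess_middle","recess_right","board","gauge_grip","probe_top"])
p,d=save("wrist","w4.png"); marks("wrist",["gauge_grip","probe_tip","probe_top"])
```

```text
6.05 [ 0.48596929 -0.24880013  0.15397976] [ 3.88019602e-01  3.11624136e+00 -8.52256809e-04] [ 0.15062999 -0.04743322 -5.33627553] 0.295672793832306 59.646724462509155
top recess_left 0.67 [0.5436 0.1872 0.0321]
top recess_left 0.56 [ 0.4837 -0.2485  0.0032]
top recess_middle 0.95 [0.5438 0.1255 0.0318]
top recess_right 0.85 [0.5447 0.0617 0.0288]
top board 0.71 [0.5437 0.1217 0.003 ]
wrist gauge_grip 0.62 [ 0.4864 -0.2468  0.1707]
wrist probe_tip 0.4 [ 0.4854 -0.2471  0.1724]
wrist probe_top 0.55 [ 0.4867 -0.2493  0.1959]
```

The gauge is held (opening 0.296, 60 N) with its weight showing on the force sensor. I'll move over the board and look at the slots from close by.

Call:
{"name": "step_arm", "arguments": {
  "moves": [
    {"tx": 0.009, "ty": 0.037, "tz": 0, "yaw": 0, "gripper": 255},
    {"tx": 0.009, "ty": 0.037, "tz": 0, "yaw": 0, "gripper": 255},
    {"tx": 0.009, "ty": 0.037, "tz": 0, "yaw": 0, "gripper": 255},
    {"tx": 0.009, "ty": 0.037, "tz": 0, "yaw": 0, "gripper": 255},
    {"tx": 0.009, "ty": 0.037, "tz": 0, "yaw": 0, "gripper": 255},
    {"tx": 0.009, "ty": 0.037, "tz": 0, "yaw": 0, "gripper": 255},
    {"tx": 0.009, "ty": 0.037, "tz": 0, "yaw": 0, "gripper": 255},
    {"tx": 0.009, "ty": 0.037, "tz": 0, "yaw": 0, "gripper": 255},
    {"tx": 0.009, "ty": 0.037, "tz": 0, "yaw": 0, "gripper": 255},
    {"tx": 0.009, "ty": 0.037, "tz": 0, "yaw": 0, "gripper": 255}
  ]
}}

```text
t: 7.43
tool_pos: [0.576, 0.1232, 0.1533]
ee_rot: [0.388, 3.117, 0.0]
force: [1.0, -1.5, -4.6]
width: 0.299
gripper_force: 60.3
```

Call:
{"name": "step_arm", "arguments": {
  "moves": [
    {"tx": 0, "ty": 0, "tz": 0, "yaw": 0, "gripper": 255},
    {"tx": 0, "ty": 0, "tz": 0, "yaw": 0, "gripper": 255},
    {"tx": 0, "ty": 0, "tz": 0, "yaw": 0, "gripper": 255}
  ]
}}

```text
t: 7.68
tool_pos: [0.5757, 0.1211, 0.153]
ee_rot: [-0.387, -3.117, 0.001]
force: [-0.8, -0.9, -4.6]
width: 0.299
gripper_force: 61.0
```

Run:
```python
from h import *
s=r.get_state(); print(s["t"],s["tool_pos"],s["ee_rot"],s["force"])
p,d=save("wrist","w5.png"); marks("wrist",["recess_left","recess_middle","recess_right","board","probe_top"])
```

```text
7.6833 [0.57571748 0.12109269 0.15299617] [-3.87399992e-01 -3.11710511e+00  5.14988932e-04] [-0.82512538 -0.94876202 -4.60925914]
wrist recess_left 0.6 [0.5437 0.1844 0.0339]
wrist recess_middle 0.68 [0.5436 0.1281 0.0341]
wrist recess_right 0.86 [0.5446 0.0688 0.0284]
wrist board 0.66 [ 0.5456  0.1286 -0.0012]
wrist probe_top 0.6 [0.5766 0.1246 0.1997]
```

View pics/w5.png

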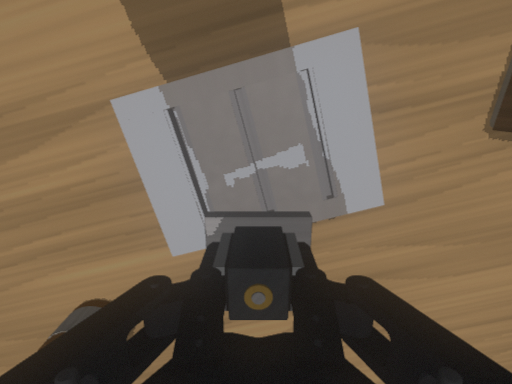

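The wrist view shows three channels: the right recess from (172,108) to (208,213), the middle from (238,90) to (270,210), and the left from (305,70) to (332,198). I'll rectify this to board coordinates and measure the slots.

Run:
```python
from h import *
p,d=r.get_image("wrist")
# map: out px (u: y 0.03..0.22 , v: x 0.47..0.58), 0.25mm/px, viewed with +y right, +x down
S=4000; y0,x0=.02,.465; W,H=800,480
src=np.float32([pix("wrist",[x,y,.0315]) for x,y in ((x0,y0),(x0,y0+W/S),(x0+H/S,y0+W/S),(x0+H/S,y0))])
M=cv2.getPerspectiveTransform(src,np.float32([(0,0),(W,0),(W,H),(0,H)]))
o=cv2.warpPerspective(p,M,(W,H),flags=cv2.INTER_CUBIC); cv2.imwrite("pics/rect.png",cv2.convertScaleAbs(o[:,:,::-1],alpha=1.4))
```

```text
(no output)
```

View pics/rect.png

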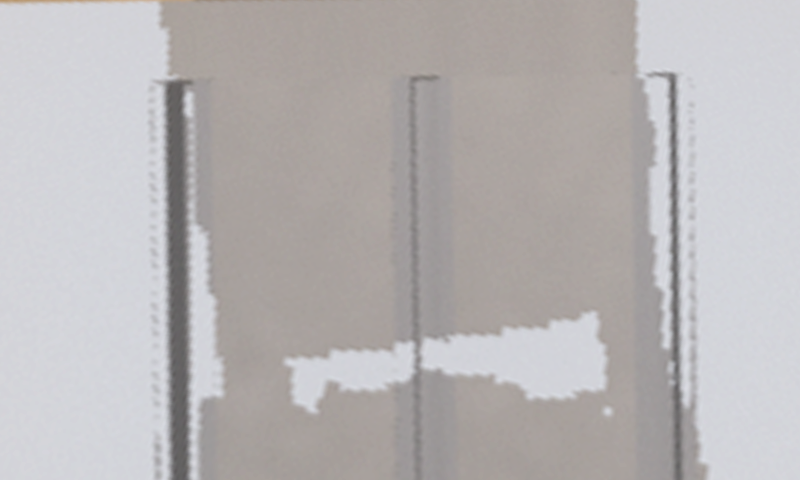

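Rectified at 0.25 mm/px, the slot centres are at columns ~177, ~424 and ~664. That puts them at y ≈ 0.0645, 0.126 and 0.186 near x = 0.545. The right slot looks darkest, so I'll feel that one first.

Call:
{"name": "step_arm", "arguments": {
  "moves": [
    {"tx": -0.012, "ty": -0.028, "tz": 0, "yaw": 0, "gripper": 255},
    {"tx": -0.013, "ty": -0.028, "tz": -0.01, "yaw": 0, "gripper": 255},
    {"tx": 0, "ty": 0, "tz": -0.03, "yaw": 0, "gripper": 255},
    {"tx": 0, "ty": 0, "tz": -0.025, "yaw": 0, "gripper": 255},
    {"tx": 0, "ty": 0, "tz": 0, "yaw": 0, "gripper": 255},
    {"tx": 0, "ty": 0, "tz": 0, "yaw": 0, "gripper": 255},
    {"tx": 0, "ty": 0, "tz": 0, "yaw": 0, "gripper": 255},
    {"tx": 0, "ty": 0, "tz": 0, "yaw": 0, "gripper": 255}
  ]
}}

```text
t: 8.7
tool_pos: [0.5519, 0.0654, 0.0901]
ee_rot: [0.387, 3.115, 0.001]
force: [0.3, -0.4, -3.8]
width: 0.298
gripper_force: 61.2
```

Run:
```python
from h import *
s=r.get_state(); print(s["t"],s["tool_pos"],s["ee_rot"],s["force"])
```

```text
8.7 [0.5518568  0.06540405 0.09010526] [3.87433009e-01 3.11485621e+00 7.27886283e-04] [ 0.26198418 -0.35214371 -3.82278425]
```

Call:
{"name": "step_arm", "arguments": {
  "moves": [
    {"tx": 0, "ty": -0.001, "tz": -0.008, "yaw": 0, "gripper": 255},
    {"tx": 0, "ty": 0, "tz": -0.008, "yaw": 0, "gripper": 255},
    {"tx": 0, "ty": 0, "tz": 0, "yaw": 0, "gripper": 255},
    {"tx": 0, "ty": 0, "tz": -0.002, "yaw": 0, "gripper": 255},
    {"tx": 0, "ty": 0, "tz": -0.001, "yaw": 0, "gripper": 255},
    {"tx": 0, "ty": 0, "tz": 0, "yaw": 0, "gripper": 255}
  ]
}}

```text
t: 9.2
tool_pos: [0.5509, 0.0642, 0.0691]
ee_rot: [-0.388, -3.117, 0.0]
force: [-0.4, -0.7, -4.7]
width: 0.291
gripper_force: 61.4
```

Call:
{"name": "step_arm", "arguments": {
  "moves": [
    {"tx": 0, "ty": 0, "tz": -0.001, "yaw": 0, "gripper": 255},
    {"tx": 0, "ty": 0, "tz": -0.001, "yaw": 0, "gripper": 255},
    {"tx": 0, "ty": 0, "tz": 0, "yaw": 0, "gripper": 255}
  ]
}}

```text
t: 9.45
tool_pos: [0.5509, 0.0642, 0.0672]
ee_rot: [-0.388, -3.117, 0.0]
force: [-0.0, 0.5, -3.9]
width: 0.297
gripper_force: 61.4
```

No load at 4 mm below first-touch height, so the pin is in the slot. I'll keep descending and watch the force at TCP 0.0615 (shallow bottom) and 0.0535 (deep bottom).

Call:
{"name": "step_arm", "arguments": {
  "moves": [
    {"tx": 0, "ty": 0, "tz": -0.002, "yaw": 0, "gripper": 255},
    {"tx": 0, "ty": 0, "tz": -0.002, "yaw": 0, "gripper": 255},
    {"tx": 0, "ty": 0, "tz": -0.002, "yaw": 0, "gripper": 255},
    {"tx": 0, "ty": 0, "tz": 0, "yaw": 0, "gripper": 255}
  ]
}}

```text
t: 9.78
tool_pos: [0.5507, 0.0642, 0.0608]
ee_rot: [-0.388, -3.117, 0.0]
force: [-0.2, -0.2, -4.1]
width: 0.298
gripper_force: 61.4
```

Call:
{"name": "step_arm", "arguments": {
  "moves": [
    {"tx": 0, "ty": 0, "tz": -0.002, "yaw": 0, "gripper": 255},
    {"tx": 0, "ty": 0, "tz": 0, "yaw": 0, "gripper": 255},
    {"tx": 0, "ty": 0, "tz": 0, "yaw": 0, "gripper": 255}
  ]
}}

```text
t: 10.03
tool_pos: [0.5509, 0.0642, 0.0592]
ee_rot: [-0.388, -3.117, 0.0]
force: [-0.7, -1.2, -5.0]
width: 0.298
gripper_force: 61.4
```

Call:
{"name": "step_arm", "arguments": {
  "moves": [
    {"tx": 0, "ty": 0, "tz": -0.002, "yaw": 0, "gripper": 255},
    {"tx": 0, "ty": 0, "tz": -0.002, "yaw": 0, "gripper": 255},
    {"tx": 0, "ty": 0, "tz": 0, "yaw": 0, "gripper": 255}
  ]
}}

```text
t: 10.28
tool_pos: [0.5507, 0.0642, 0.0548]
ee_rot: [-0.388, -3.117, 0.0]
force: [0.8, -0.4, -5.0]
width: 0.296
gripper_force: 61.4
```

Call:
{"name": "step_arm", "arguments": {
  "moves": [
    {"tx": 0, "ty": 0, "tz": -0.001, "yaw": 0, "gripper": 255},
    {"tx": 0, "ty": 0, "tz": -0.001, "yaw": 0, "gripper": 255},
    {"tx": 0, "ty": 0, "tz": -0.001, "yaw": 0, "gripper": 255},
    {"tx": 0, "ty": 0, "tz": 0, "yaw": 0, "gripper": 255}
  ]
}}

```text
t: 10.62
tool_pos: [0.5511, 0.0642, 0.0526]
ee_rot: [0.388, 3.117, 0.0]
force: [-1.2, 0.3, 1.4]
width: 0.297
gripper_force: 62.3
```

The load appears at TCP ≈ 0.053, which is the deep bottom. Next I press gently until the base seats.

Call:
{"name": "step_arm", "arguments": {
  "moves": [
    {"tx": 0, "ty": 0, "tz": -0.001, "yaw": 0, "gripper": 255},
    {"tx": 0, "ty": 0, "tz": -0.001, "yaw": 0, "gripper": 255},
    {"tx": 0, "ty": 0, "tz": -0.001, "yaw": 0, "gripper": 255},
    {"tx": 0, "ty": 0, "tz": -0.001, "yaw": 0, "gripper": 255},
    {"tx": 0, "ty": 0, "tz": 0, "yaw": 0, "gripper": 255}
  ]
}}

```text
t: 11.03
tool_pos: [0.551, 0.0642, 0.0482]
ee_rot: [0.388, 3.117, 0.0]
force: [0.6, -0.4, 2.3]
width: 0.296
gripper_force: 62.3
```

Call:
{"name": "step_arm", "arguments": {
  "moves": [
    {"tx": 0, "ty": 0, "tz": -0.001, "yaw": 0, "gripper": 255},
    {"tx": 0, "ty": 0, "tz": -0.0005, "yaw": 0, "gripper": 255},
    {"tx": 0, "ty": 0, "tz": 0, "yaw": 0, "gripper": 255}
  ]
}}

```text
t: 11.28
tool_pos: [0.551, 0.0642, 0.0467]
ee_rot: [0.388, 3.117, 0.0]
force: [-0.7, 0.1, 2.4]
width: 0.299
gripper_force: 62.3
```

Call:
{"name": "step_arm", "arguments": {
  "moves": [
    {"tx": 0, "ty": 0, "tz": -0.0005, "yaw": 0, "gripper": 255},
    {"tx": 0, "ty": 0, "tz": -0.0005, "yaw": 0, "gripper": 255},
    {"tx": 0, "ty": 0, "tz": 0, "yaw": 0, "gripper": 255}
  ]
}}

```text
t: 11.53
tool_pos: [0.551, 0.0642, 0.0457]
ee_rot: [0.388, 3.117, 0.0]
force: [-0.2, -0.8, 2.8]
width: 0.297
gripper_force: 62.3
```

Call:
{"name": "step_arm", "arguments": {
  "moves": [
    {"tx": 0, "ty": 0, "tz": -0.0003, "yaw": 0, "gripper": 255},
    {"tx": 0, "ty": 0, "tz": 0, "yaw": 0, "gripper": 255}
  ]
}}

```text
t: 11.7
tool_pos: [0.551, 0.0642, 0.0455]
ee_rot: [0.388, 3.117, 0.0]
force: [-0.7, -0.6, 3.1]
width: 0.296
gripper_force: 62.7
```

Call:
{"name": "step_arm", "arguments": {
  "moves": [
    {"tx": 0, "ty": 0, "tz": -0.0004, "yaw": 0, "gripper": 255},
    {"tx": 0, "ty": 0, "tz": 0, "yaw": 0, "gripper": 255}
  ]
}}

```text
t: 11.87
tool_pos: [0.551, 0.0642, 0.0455]
ee_rot: [0.388, 3.117, -0.0]
force: [-3.2, -0.1, 8.8]
width: 0.297
gripper_force: 63.3
```

Call:
{"name": "step_arm", "arguments": {
  "moves": [
    {"tx": 0, "ty": 0, "tz": -0.0004, "yaw": 0, "gripper": 255},
    {"tx": 0, "ty": 0, "tz": 0, "yaw": 0, "gripper": 255}
  ]
}}

```text
t: 12.03
tool_pos: [0.551, 0.0642, 0.0455]
ee_rot: [0.388, 3.117, 0.0]
force: [-5.3, -0.2, 14.1]
width: 0.294
gripper_force: 64.0
```

The base is seated: TCP stopped at 0.0455 and the force rose to 14 N. I'll read the pin in the picture before letting go.

Run:
```python
from h import *
p,d=save("wrist","w6.png"); marks("wrist",["gauge_grip","gauge_base","probe_top"])
cv2.imwrite("pics/w6c.png",cv2.resize(p[180:340,160:360],(800,640)[0:2],interpolation=cv2.INTER_CUBIC)[:600,:,::-1])
```

```text
wrist gauge_grip 0.59 [0.5507 0.0632 0.0656]
wrist gauge_base 0.8 [0.5477 0.0613 0.0313]
```

View pics/w6c.png

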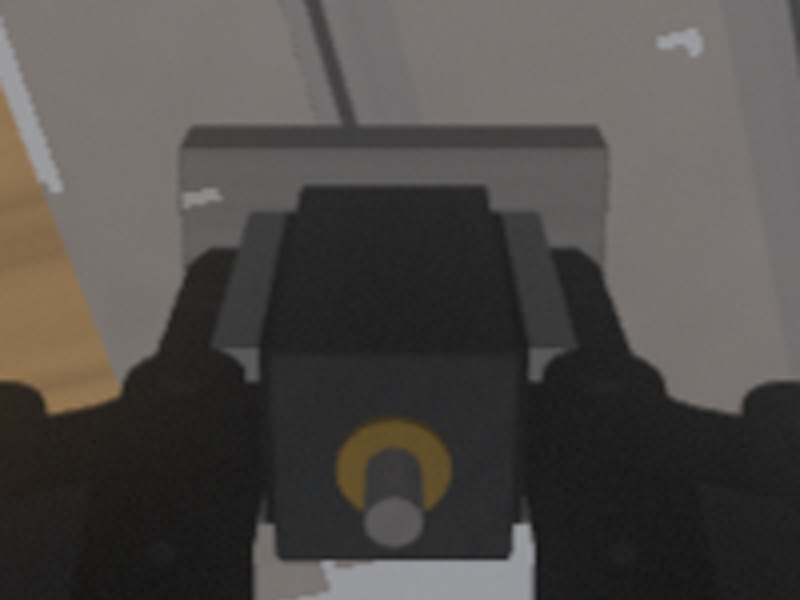

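The crop shows the pin sticking about 10 mm out of the column with no black band. That is the deep-slot reading and matches the roughly 8 mm of travel. I'll ease off, release and retreat.

Call:
{"name": "step_arm", "arguments": {
  "moves": [
    {"tx": 0, "ty": 0, "tz": 0.0005, "yaw": 0, "gripper": 255},
    {"tx": 0, "ty": 0, "tz": 0, "yaw": 0, "gripper": 0},
    {"tx": 0, "ty": 0, "tz": 0, "yaw": 0, "gripper": 0},
    {"tx": 0, "ty": 0, "tz": 0, "yaw": 0, "gripper": 0},
    {"tx": 0, "ty": 0, "tz": 0, "yaw": 0, "gripper": 0},
    {"tx": 0, "ty": 0, "tz": 0, "yaw": 0, "gripper": 0},
    {"tx": 0, "ty": 0, "tz": 0, "yaw": 0, "gripper": 0},
    {"tx": 0, "ty": 0, "tz": 0, "yaw": 0, "gripper": 0}
  ]
}}

```text
t: 12.9
tool_pos: [0.5509, 0.0642, 0.0451]
ee_rot: [-0.388, -3.117, 0.0]
force: [0.3, 0.8, -0.9]
width: 1.004
gripper_force: 0.0
```

Call:
{"name": "step_arm", "arguments": {
  "moves": [
    {"tx": 0, "ty": 0, "tz": 0.01, "yaw": 0, "gripper": 0},
    {"tx": 0, "ty": 0, "tz": 0.02, "yaw": 0, "gripper": 0},
    {"tx": 0, "ty": 0, "tz": 0.03, "yaw": 0, "gripper": 0},
    {"tx": 0, "ty": 0, "tz": 0.03, "yaw": 0, "gripper": 0},
    {"tx": 0, "ty": 0, "tz": 0.03, "yaw": 0, "gripper": 0},
    {"tx": 0.02, "ty": 0, "tz": 0.02, "yaw": 0, "gripper": 0},
    {"tx": 0.02, "ty": 0, "tz": 0, "yaw": 0, "gripper": 0},
    {"tx": 0, "ty": 0, "tz": 0, "yaw": 0, "gripper": 0},
    {"tx": 0, "ty": 0, "tz": 0, "yaw": 0, "gripper": 0}
  ]
}}

```text
t: 13.65
tool_pos: [0.591, 0.0641, 0.1855]
ee_rot: [0.388, 3.117, 0.0]
force: [1.0, -0.7, 0.5]
width: 1.004
gripper_force: 0.0
```

Run:
```python
from h import *
p,d=save("wrist","w7.png"); marks("wrist",["gauge_grip","gauge_base","probe_top"])
```

```text
wrist gauge_grip 0.91 [0.552  0.0659 0.0675]
wrist probe_top 0.38 [0.553  0.0658 0.0956]
```

View pics/w7.png

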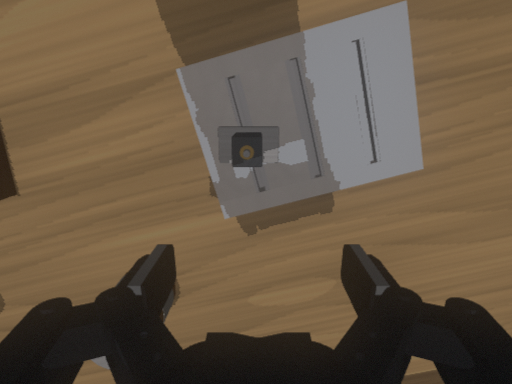

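The gauge stands upright over the right-hand slot at about (247,150) with the gripper clear of it. Pin top z ≈ 0.096 matches the deep slot (0.086 + 0.010). I'll hand the job in.

```bash
python3 -c "
from bench import r
print(r.finish_job())"
```

```text
the job is handed in; nothing more can be done
None
```

The right-hand recess holds the deep slot (pin pushed up about 8 mm; since only one slot is deeper, I did not probe the other two). The gauge stands there upright, flat and released, the arm never went near the jar, bottle or canister, and the job is handed in at about 14 s.

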